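# Tuck a trim strip under the lap plate and hold it pressed

## Task

Slide the red transport lock of the grey pressing fixture to its far end stop, so that its blade clears the mouth under the blue lap plate. Then take the aluminium strip by its black grip bar, lay it centred and square on the black sprung bed and tuck its front edge under the lap plate, fully home against the stop inside, without lifting the lap plate. Finish still gripping the bar and pushing the strip flat down so that the bed stays pushed well down on its springs; do not let go, and leave the other things on the bench where they are.

Things in the scene. Friction and masses are not known exactly. Their poses are not given: they have to be found in the camera images.
- fixture: Grey fixed fixture, base 145 x 124 x 12 mm (x -60..85, y -62..62 mm; wing with lock rail y 62..156). Origin at bench level; its x is the tucking direction (into the mouth, away from the robot), y left, z up. Black sprung bed x -45..38, y -42..42, top z 18. Stop wall under the lap plate, face at x 40: the strip is home when its edge touches it. Low cheek y -51..-59, x -40..0, top z 22.
- lap_lip (a point): Middle of the blue lap plate's underside at its front, fixture x 12, y 0, z 26 mm: 8 mm above the bed (mouth height), 28 mm before the stop wall. The plate is 4 mm thick, spans fixture x 12..76, y -52..52 mm, hinged at its far edge; a lip turned up at its front reaches x 4, z 34. A white line marks its middle.
- lock (a joint): Travel of the red transport lock along fixture +y, m: 0 to 0.012 at the start (locked: its 5 mm high blade bars the mouth in front of the lap plate); 0.06 at the end stop, where the blade leaves fixture y < 50 mm clear. About 1.5 N to slide; stays where left.
- lock_grip (a point): Centre of the red upright lock grip (14 mm in fixture x, 24 mm in fixture y, 36 mm high, z 30 to 65 mm), 48 mm above the bench, on a 22 x 30 mm carriage. It lies at fixture x -12, y 71 mm + lock travel. Can be pinched across fixture x from above.
- lap (a joint): Hinge angle of the lap plate, rad: 0 resting, grows as the front lip is lifted (0.1 rad is 6 mm at the lip). Hangs by its own weight (60 g), falls back to 0.
- bed (a joint): How far the sprung bed is pushed down, m: 0 up, 0.004 at the bottom stop. Needs about 2 N to start and 2 N per mm more (about 6 N for 2 mm, 10 N to the bottom).
- strip: The loose strip, about 110 g: aluminium flat leg 80 x 80 x 4 mm with a black grip bar standing on its rear edge. Origin at the centre of the leg's underside; x points from the bar to the front edge, z up.
- strip_grip (a point): Centre of the strip's black upright grip bar (10 mm thick in strip x, 70 mm long in strip y, 36 mm high, standing on the 4 mm leg: z 4 to 40 mm over the leg's underside); 35 mm behind the leg's centre, 22 mm above its underside. To be pinched across strip x. Axes as the strip.
- strip_edge (a point): Middle of the strip's front edge, 40 mm ahead of the leg's centre, half-way up its 4 mm thickness. Axes as the strip.
- finger_cot_jar: Bystander: white jar with blue lid, 60 x 60 x 66 mm, origin under its centre.
- teal_tape: Bystander: teal tape roll lying flat, 68 x 69 x 16 mm, origin under its centre.
- pin_dish: Bystander: small round steel dish of pins, 68 x 68 x 14 mm, origin under its centre.
There are look-alikes about, which are no part of the job. Several things have the shape of the strip; the one meant has the colours described above.

How it is judged:
On the way, in this order (a step that is already met when the one before it is completed fails the run):
1. the transport lock is at its end stop (value of joint lock above 0.055 m), for 0.2 s.
2. the strip's front edge is tucked under the lap plate, home, centred, square and flat, with the lap plate down (x of strip_edge in the frame of fixture above 0.034 m and y of strip_edge in the frame of fixture between -0.008 and 0.008 m and angle between the x axis of strip_edge and the x axis of fixture, either way round below 0.08 rad and angle between strip_edge's own z axis and vertical below 0.05 rad and value of joint lap below 0.03 rad), for 0.2 s.
At the end, for the whole second after the job is handed in: Lock within 6 mm of its end stop; strip edge within 6 mm of the inner stop, 8 mm of the centre line, square to 0.08 rad, flat to 0.05 rad; lap plate down (under 0.03 rad); fingers hold the strip (over 3 N) and press it on the bed (over 4 N), the bed over 2 mm down (all of step 2 and value of joint lock above 0.054 m and value of joint bed above 0.002 m and contact force between the fingers and strip above 3 N and contact force between strip and fixture above 4 N); the arm keeps its last pose, push and grip.
It fails at once if the lap plate is lifted (over 0.1 rad, 6 mm at its lip) (value of joint lap above 0.1 rad).
It fails at once if the finger cot jar is moved by over 30 mm (distance of finger_cot_jar from where it was at the start of the episode above 0.03 m).
It fails at once if the teal tape is moved by over 30 mm (distance of teal_tape from where it was at the start of the episode above 0.03 m).
It fails at once if the pin dish is moved by over 30 mm (distance of pin_dish from where it was at the start of the episode above 0.03 m).
It also fails if it takes over 48 s, if anything falls off the work surface, if the arm or the gripper's body presses on something with over 40 N, if the wrist force passes 120 N, or if a joint passes its speed limit or range.

## Robot

A 7-joint arm with a two-finger parallel gripper is mounted at the origin on a cart in front of the work surface, level with it; the furniture and walls round the work are solid. World frame = base frame: x ahead of the robot, y to its left, z up, the work surface at z = 0. Lengths are in m, angles in rad, forces in N, time in s.
With the tool pointing down it reaches from about 0.425 to 0.925 m from the base axis. Payload 6.8 kg.
Tool frame: the origin (TCP) lies between the finger pads; the fingertips stand 22 mm ahead of it and the grasp point (between the pads) lies 3 mm ahead of it; z points along the fingers, y is the direction in which the jaws open and shut (so a half turn about z gives the same grasp; the last joint's range is limited). The gripper opens to 85 mm and grips with 20 to 120 N. Pads are 22 mm wide; open, the fingers measure 114 mm over their backs; the gripper's body (76 mm by 85 mm) begins 54 mm behind the grasp point. The pads swing forward as they close: fully open they stand 13 mm farther back than shut.
Start: joints at [1.131, 0.477, 0.022, 1.555, -0.011, 1.109, -0.083], TCP at [0.22, -0.638, 0.253] pointing down, gripper open.
Joint ranges: [-2.96, 2.96], [-0.34, 2.1], [-1.41, 1.46], [0.24, 2.44], [-1.37, 4.51], [0.17, 1.92], [-2.96, 2.96]. Speed limits (rad/s): [2.39, 2.39, 3.14, 3.14, 3.14, 3.14, 3.14].

## Interface

Orientations are given as a unit quaternion [w, x, y, z].
In Python, from station import bot gives the robot as it stands. The module is installed in compiled form; this text tells all that it offers.
- The arm moves only by the tool drive_tool, never from a script. Its argument "series" is one flat list of numbers, 7 for each row, row after row: the opening, from -1 (shut) to 1 (fully open), then the shift along the tool's x, y, z in mm, then the turn, a rotation vector about the tool's x, y, z in rad. In form: [jaw, x, y, z, wx, wy, wz, jaw, x, y, z, wx, wy, wz, ...]. A call has 1 to 12 rows; each row shifts and turns the commanded pose from where the row before left it, along the tool's axes as they then stand; what a row does not reach is not made up. A row lasts 1/8 s, in which the tool goes at most 62.5 mm and 10.7 degrees, less where a joint would pass 70% of its speed; a pose out of reach is approached as far as the arm can. A call with a gripper value outside its range is refused whole. The fingers move at their own pace and stop on an object; "force" is the grip in N (left out, the last holds). Time passes only in rows, so rows that do not move let the fingers close. It gives the time, the measured TCP pose, the force and the opening at its end, in the units of the state.
- bot.get_obs(): the state, without advancing time (a new reading comes with each control period).
- bot.read_camera(name): name is "scene" or "top" or "wrist"; returns a dict with "pixels" (384x512x3 uint8, blue, green, red), "camera_matrix" (3x3 intrinsics, pixels), "rvec" (rotation vector, rad) and "tvec" (3), from world to camera coordinates, as OpenCV has them. Camera axes: x right, y down, z forward; pixel columns grow to the right and rows downward; lengths in m; the calibration is good to about 2 mm. A picture is of the moment at which its call begins. There is no depth.
- bot.hand_in(): hands the job in, once; it reports no verdict.
The state is a dict: "t": time; "q": joint angles; "joint_vel": joint speeds; "joint_torque": joint torques, N m; "eef_pos": TCP position; "tool_rot": TCP orientation; "contact_force": force on the tool from outside, world axes, zero at the start; "torque": the same for the moment, N m; "gripper_width": opening from 0.0 (shut) to 1.0 (fully open).
Only numpy, scipy, OpenCV 4.12 (cv2) and the standard library are available. Lean on these libraries where they do the work, as an engineer would, in place of code of your own. Each camera call takes 0.05 s, during which the arm holds its last target. There are 200 camera calls.

## Working session

There is one attempt and no reset: what is moved stays moved. The work goes in short steps, Python scripts to look and compute and a tool call to move; the robot and the scene stay as the last step left them, time stands still between calls to the robot, and variables do not carry over. Pictures are saved under pics/ and viewed, about 8 in all and at most 12, crops included, and the job is handed in when it is done.

Besides the shell and the picture viewer there is one more tool, called after "Emit:" as name(argument=value, ...) on one line, values as JSON. drive_tool: Moves the arm, as the interface text tells. Its arguments: {"type":"object","properties":{"series":{"type":"array"},"force":{"type":"number"}},"required":["series"]}

```bash
mkdir -p pics
cat > h.py <<'E'
import numpy as np, cv2
from station import bot
from scipy.spatial.transform import Rotation as R
def cam(n):
    d=bot.read_camera(n); np.savez('%s.npz'%n,**{k:np.array(v) for k,v in d.items()}); return d
def load(n): return dict(np.load('%s.npz'%n))
def pix2w(d,u,v,z):
    Rm=cv2.Rodrigues(np.array(d['rvec'],float))[0]; t=np.array(d['tvec'],float).ravel()
    ray=Rm.T@np.linalg.inv(d['camera_matrix'])@np.array([u,v,1.]); c=-Rm.T@t
    return c+ray*(z-c[2])/ray[2]
def w2pix(d,p):
    return cv2.projectPoints(np.atleast_2d(np.array(p,float)),np.array(d['rvec'],float),np.array(d['tvec'],float),np.array(d['camera_matrix'],float),None)[0][:,0]
def crop(d,x0,y0,x1,y1,s,name):
    im=np.array(d['pixels'])[y0:y1,x0:x1]; cv2.imwrite('pics/'+name,cv2.resize(im,None,fx=s,fy=s,interpolation=cv2.INTER_CUBIC))
def st():
    o=bot.get_obs(); print(o['t'],np.round(o['eef_pos'],4),np.round(o['tool_rot'],4),np.round(o['contact_force'],1),o['gripper_width']); print(np.round(R.from_quat(np.roll(o['tool_rot'],-1)).as_matrix(),3)); return o
E
python3 - <<'E'
from h import *
st()
a=cam('top');b=cam('scene')
crop(a,0,0,512,384,1.5,'top1.png');crop(b,0,0,512,384,1.5,'scene1.png')
E
```

```text
0.0 [ 0.2197 -0.6377  0.2523] [-9.000e-04  9.863e-01  1.652e-01 -2.000e-04] [-0.9 -0.5  0.3] 1.0002731963681502
[[ 0.945  0.326 -0.001]
 [ 0.326 -0.945  0.002]
 [-0.    -0.002 -1.   ]]
```

View pics/top1.png

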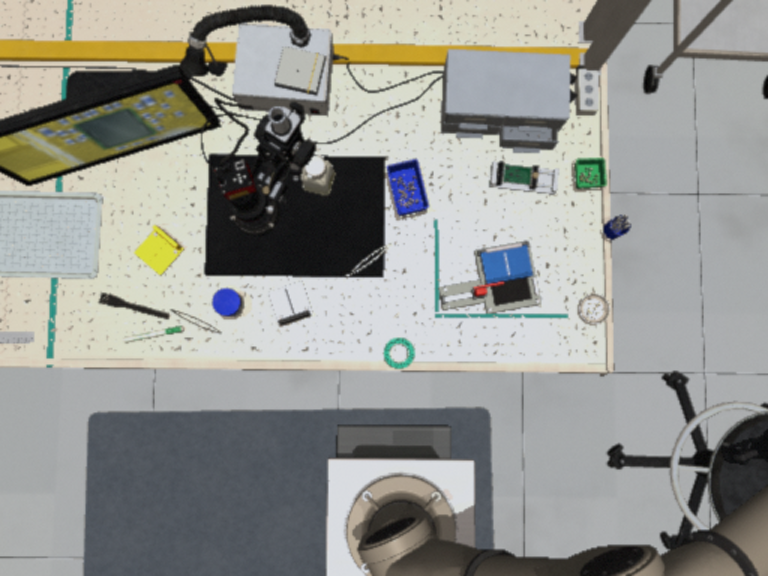

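View pics/scene1.png

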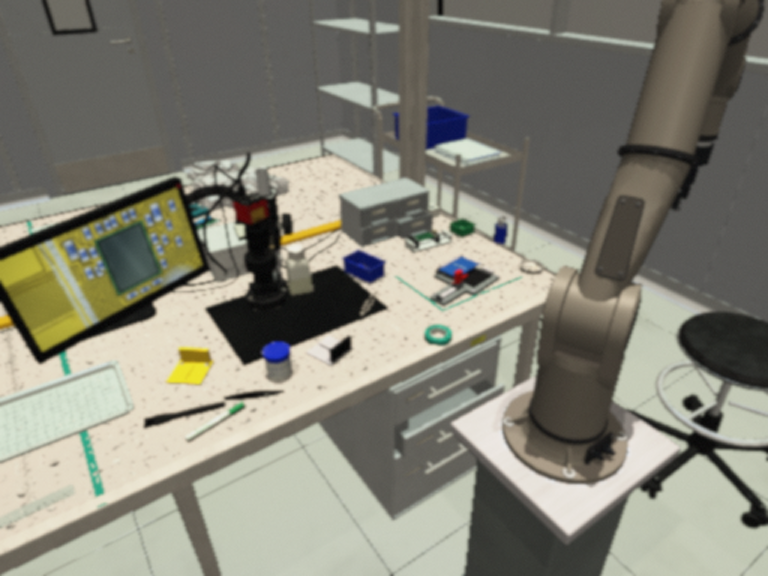

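Two objects have the strip's shape. One is silver-white with a black bar at top-view (292,303); the other is all yellow at (158,250). The silver one fits the description. Next I'll enlarge it and the fixture.

Run:
```python
from h import *
a=load('top')
im=a['pixels']
A=cv2.resize(im[182:222,170:220],None,fx=8,fy=8,interpolation=cv2.INTER_CUBIC)
B=cv2.resize(im[155:215,285:365],None,fx=10,fy=10,interpolation=cv2.INTER_CUBIC)[:, :]
B=cv2.resize(B,(800,600))
cv2.imwrite('pics/fix.png',B)
A=cv2.resize(A,(400,320)); B2=cv2.resize(B,(400,300))
cv2.imwrite('pics/both.png',np.vstack([A,cv2.resize(B2,(400,280))])) 
cv2.imwrite('pics/both.png',np.hstack([cv2.resize(im[182:222,170:210],(400,400),interpolation=cv2.INTER_CUBIC),cv2.resize(im[158:214,288:362],(740-340,303),interpolation=cv2.INTER_CUBIC)[:303].copy() if 0 else cv2.copyMakeBorder(cv2.resize(im[158:214,288:362],(400,303),interpolation=cv2.INTER_CUBIC),0,97,0,0,cv2.BORDER_CONSTANT)]))
print(w2pix(a,[[0,0,0],[.6,0,0],[.6,.2,0]]))
for n,u,v,z in [('barL',278/1.5,322/1.5,.04),('barR',309/1.5,315/1.5,.04),('fixFR',541/1.5,300/1.5,.012),('fixBR',529/1.5,243/1.5,.03),('lapBL',477/1.5,249/1.5,.03),('jar',227/1.5,302/1.5,.066),('tape',399/1.5,353/1.5,.016),('dish',592/1.5,308/1.5,.01)]: print(n,pix2w(a,u,v,z).round(3))
```

```text
[[267.70899386 353.41708209]
 [269.02519097 169.44234607]
 [209.39981349 168.77375849]]
barL [0.443 0.271 0.04 ]
barR [0.459 0.205 0.04 ]
fixFR [ 0.499 -0.304  0.012]
fixBR [ 0.623 -0.276  0.03 ]
lapBL [ 0.609 -0.161  0.03 ]
jar [0.483 0.377 0.066]
tape [0.379 0.009 0.016]
dish [ 0.483 -0.418  0.01 ]
```

View pics/both.png

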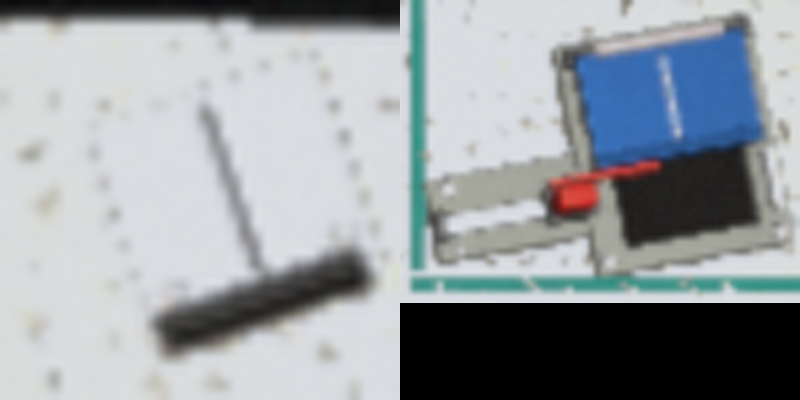

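Confirmed: the silver strip with the black bar is the target. The fixture's lock is on the left, with its blade across the mouth. Next I'll fit the poses.

```bash
cat >> h.py <<'E'
from scipy.optimize import least_squares
def fit(d,loc,pix,x0):
    loc=np.array(loc,float);pix=np.array(pix,float)
    def tw(p): 
        c,s=np.cos(p[2]),np.sin(p[2]); return np.c_[p[0]+c*loc[:,0]-s*loc[:,1],p[1]+s*loc[:,0]+c*loc[:,1],loc[:,2]]
    r=least_squares(lambda p:(w2pix(d,tw(p))-pix).ravel(),x0); return r.x,r.fun.reshape(-1,2).round(1)
def w(p,x,y): 
    c,s=np.cos(p[2]),np.sin(p[2]); return np.array([p[0]+c*x-s*y,p[1]+s*x+c*y])
E
python3 - <<'E'
from h import *
a=load('top')
F=[(-.06,.062,.012),(-.06,-.062,.012),(.012,-.052,.03),(-.045,.042,.018),(-.045,-.042,.018)]
P=np.array([(603,273),(795,242),(762,138),(627,245),(758,222)]);P=(P-[400,0])/(400/74)+[288,158]-.4
p,r=fit(a,F,P,[.55,-.22,.17]);print(p,r)
S=[(-.04,.035,.04),(-.04,-.035,.04),(-.03,.035,.04),(-.03,-.035,.04),(.04,-.04,.004),(.04,.04,.004)]
Q=np.array([(168,350),(372,287),(157,322),(357,250),(313,52),(100,103)])/10+[170,182]-.4
s,r=fit(a,S,Q,[.49,.23,.2]);print(s,r)
print('lockgrip',w(p,-.012,.071),'t', 'obs',pix2w(a,(573-400)/5.405+288,195/5.405+158,.065),'stripgrip',w(s,-.035,0))
E
```

```text
[ 0.53845158 -0.23358484  0.16788018] [[-1.1  0.6]
 [ 0.1  0.5]
 [ 0.5 -1.8]
 [-0.1  0.2]
 [ 0.6  0.5]]
[0.48749607 0.2483937  0.30733994] [[-0.6 -0.7]
 [-0.2 -0.7]
 [-0.4 -0.9]
 [ 0.4  0. ]
 [ 1.3  0.2]
 [-0.5  2.1]]
lockgrip [ 0.51475671 -0.16558813] t obs [ 0.51184345 -0.16213654  0.065     ] stripgrip [0.45413612 0.23780535]
```

Emit:
drive_tool(series=[0,42,-35,0,0,0,0,0,42,-35,0,0,0,0,0,42,-35,0,0,0,0,0,42,-35,0,0,0,0,0,42,-35,0,0,0,0,0,42,-35,0,0,0,0,0,42,-35,0,0,0,0,0,42,-35,0,0,0,0,0,42,-35,0,0,0,0,0,40,-35,0,0,0,0,0,0,0,0,0,0,0], force=40)

```text
t: 1.48
eef_pos: [0.503, -0.1661, 0.2532]
tool_rot: [-0.001, 0.986, 0.169, 0.001]
contact_force: [-0.3, -1.1, -0.3]
gripper_width: 0.496
```

Emit:
drive_tool(series=[0,0,0,0,0,0,-0.177,0,0,0,0,0,0,-0.177,0,0,0,0,0,0,-0.177,0,0,0,0,0,0,-0.177,0,0,0,0,0,0,-0.177,0,0,0,0,0,0,-0.177,0,0,0,0,0,0,-0.177,0,0,0,0,0,0,-0.177,0,0,0,0,0,0,0])

```text
t: 2.6
eef_pos: [0.5004, -0.1721, 0.2529]
tool_rot: [-0.0, 0.643, 0.766, -0.0]
contact_force: [-0.0, -0.1, -0.7]
gripper_width: 0.5
```

Run:
```python
from h import *
o=st();print(np.round(o['q'],2))
a=cam('wrist');crop(a,0,0,512,384,1.5,'w1.png')
print(w2pix(a,[[*w([.538,-.2336,.168],-.012,.071),.065]])*1.5)
```

```text
2.6 [ 0.5004 -0.1721  0.2529] [-3.000e-04  6.430e-01  7.659e-01 -3.000e-04] [-0.  -0.1 -0.7] 0.4997001238978484
[[-0.173  0.985 -0.001]
 [ 0.985  0.173 -0.   ]
 [ 0.    -0.001 -1.   ]]
[ 0.6   0.27 -0.46  1.88  0.14  1.02  0.26]
[[406.80352761 260.30213151]]
```

View pics/w1.png

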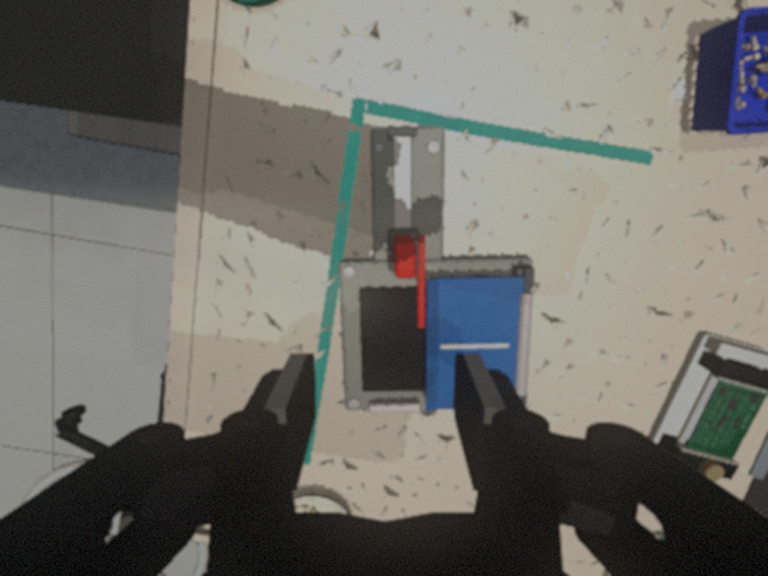

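Run:
```python
from h import *
a=load('wrist')
F=[(-.06,-.062,.012),(-.06,.062,.012),(-.045,.042,.018),(-.045,-.042,.018),(.085,.062,.012)]
P=np.array([(348,411),(342,260),(361,289),(363,391),(530,256)])/1.5
p,r=fit(a,F,P,[.54,-.23,.17]);print(p,r)
g=pix2w(a,405/1.5,256/1.5,.065); print('grip',g)
d=g[:2]-p[:2];c,s=np.cos(p[2]),np.sin(p[2]);print('grip in fix',c*d[0]+s*d[1],-s*d[0]+c*d[1])
crop(a,210,140,370,290,5,'w1c.png')
```

```text
[ 0.54014194 -0.23377863  0.20104482] [[-1.   0.3]
 [-2.2  0.4]
 [-0.9 -0.5]
 [ 0.6  0.5]
 [ 3.3 -0.3]]
grip [ 0.51266573 -0.16308886  0.065     ]
grip in fix -0.012806526733959791 0.07475278308050913
```

View pics/w1c.png

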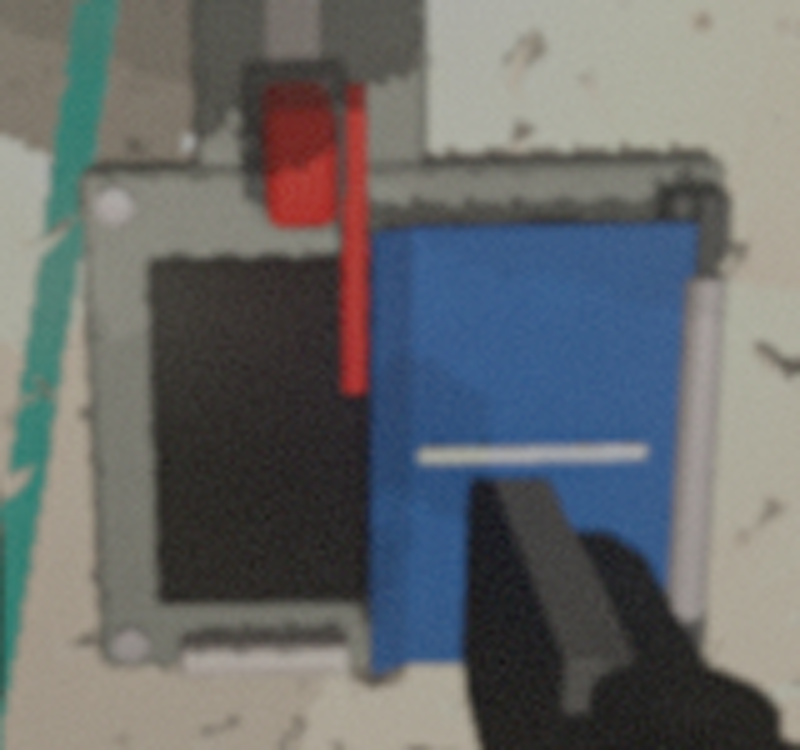

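Run:
```python
from h import *
a=load('wrist')
F=[(-.06,-.062,.012),(-.06,.062,.012),(-.045,.042,.018),(-.045,-.042,.018),(.085,.062,.012),(.004,.052,.034),(.004,-.052,.034),(.076,.052,.03)]
P=np.array([(105,662),(85,172),(150,258),(160,603),(720,160),(372,230),(375,670),(698,225)])/5+[210,140]-.4
p,r=fit(a,F,P,[.54,-.23,.17]);print(p,r.tolist())
for i in (418,456),(648,452): 
  print(pix2w(a,i[0]/5+209.6,i[1]/5+139.6,.03))
g=pix2w(a,300/5+209.6,155/5+139.6,.065); print('grip',g)
```

```text
[ 0.53867841 -0.23382486  0.19378462] [[-1.1, 1.8], [-1.7, -0.8], [-0.9, 0.5], [-0.5, 0.6], [2.1, -0.9], [0.1, -0.0], [-0.7, 0.9], [2.4, -1.2]]
[ 0.5530432  -0.23170278  0.03      ]
[ 0.60292093 -0.22192225  0.03      ]
grip [ 0.51228166 -0.16309162  0.065     ]
```

Emit:
drive_tool(series=[0,7,13,35,0,0,-0.02,0,0,0,40,0,0,0,0,0,0,40,0,0,0,0,0,0,40,0,0,0,0,0,0,40,0,0,0,0,0,0,0,0,0,0,-1,0,0,0,0,0,0,-1,0,0,0,0,0,0,-1,0,0,0,0,0,0,-1,0,0,0,0,0,0,-1,0,0,0,0,0,0], force=40)

```text
t: 4.03
eef_pos: [0.512, -0.1628, 0.06]
tool_rot: [0.0, 0.635, 0.773, -0.001]
contact_force: [-5.3, -0.2, 6.3]
gripper_width: 0.156
```

Emit:
drive_tool(series=[-1,10,0,0,0,0,0,-1,10,0,0,0,0,0,-1,10,0,0,0,0,0,-1,10,0,0,0,0,0,-1,10,0,0,0,0,0,-1,10,0,0,0,0,0,-1,2,0,0,0,0,0,-1,0,0,0,0,0,0,-1,0,0,0,0,0,0,-1,0,0,0,0,0,0])

```text
t: 5.28
eef_pos: [0.5007, -0.1045, 0.06]
tool_rot: [0.002, 0.636, 0.772, -0.001]
contact_force: [-1.7, -8.4, 3.7]
gripper_width: 0.155
```

Emit:
drive_tool(series=[0,0,0,0,0,0,0,0,0,0,0,0,0,0,0,0,0,-40,0,0,0,0,0,0,-50,0,0,0,0,0,0,-50,0,0,0,0,0,0,-40,0,0,0,0,0,0,0,0,0,0])

```text
t: 6.15
eef_pos: [0.5028, -0.1007, 0.2421]
tool_rot: [0.003, 0.634, 0.773, 0.002]
contact_force: [0.5, 0.1, -0.9]
gripper_width: 0.499
```

Emit:
drive_tool(series=[0,45,2,0,0,0,0,0,45,2,0,0,0,0,0,45,2,0,0,0,0,0,45,2,0,0,0,0,0,45,2,0,0,0,0,0,35,2,0,0,0,-0.11,0,0,0,0,0,0,0,0,0,0,0,0,0,0])

```text
t: 7.15
eef_pos: [0.4611, 0.1555, 0.2376]
tool_rot: [-0.0, 0.591, 0.807, -0.001]
contact_force: [-0.3, -0.4, 0.7]
gripper_width: 0.504
```

Run:
```python
from h import *
st();a=cam('wrist');b=cam('top')
A=cv2.resize(a['pixels'],(533,400));B=cv2.resize(b['pixels'][150:220,285:365],(267,233),interpolation=cv2.INTER_CUBIC)
cv2.imwrite('pics/w2.png',np.hstack([cv2.resize(a['pixels'],(512,384)),cv2.copyMakeBorder(B,0,151,0,0,cv2.BORDER_CONSTANT)]))
```

```text
7.15 [0.4611 0.1555 0.2376] [-2.000e-04  5.910e-01  8.066e-01 -6.000e-04] [-0.3 -0.4  0.7] 0.5035927519770036
[[-0.301  0.954 -0.001]
 [ 0.954  0.301 -0.001]
 [-0.    -0.001 -1.   ]]
```

View pics/w2.png

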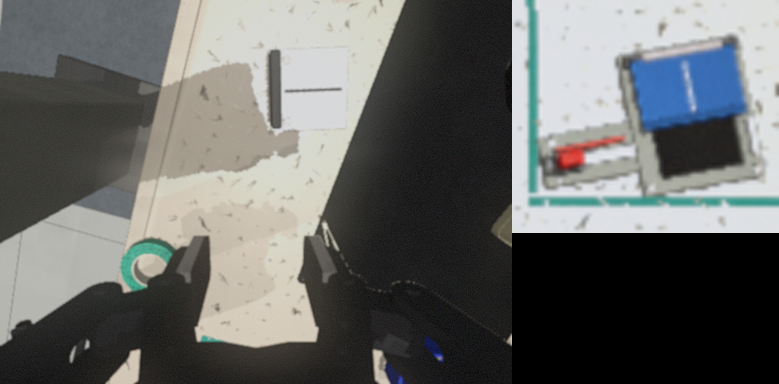

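Run:
```python
from h import *
a=load('wrist'); im=a['pixels']
crop(a,255,35,365,140,5,'w2c.png')
S=[(.04,.04,.004),(.04,-.04,.004),(-.03,.035,.04),(-.03,-.035,.04)]
Q=[(348,47),(346,130),(281,50),(281,127)]
s,r=fit(a,S,Q,[.49,.24,.3]);print(s,r.tolist(),w(s,-.035,0))
print(pix2w(a,286,91,.004),pix2w(a,340,89,.004))
```

```text
[0.48746994 0.24818337 0.33396004] [[1.0, -0.0], [-0.6, -0.6], [-0.5, -1.3], [0.1, 2.0]] [0.45440363 0.23671083]
[0.46641704 0.24114413 0.004     ] [0.51815017 0.25955239 0.004     ]
```

View pics/w2c.png

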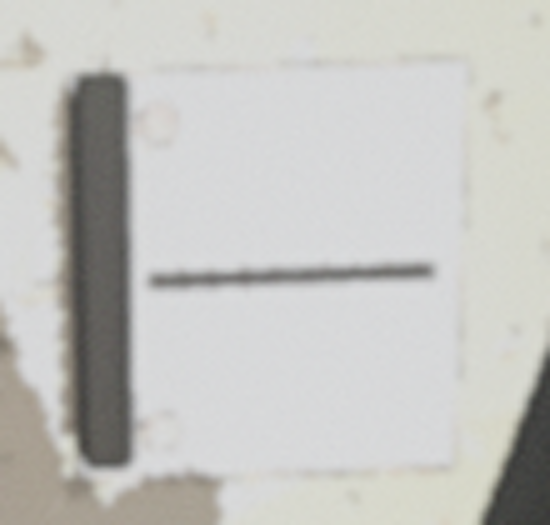

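Emit:
drive_tool(series=[0,40,9,0,0,0,-0.025,0,39,10,0,0,0,0,0,0,0,40,0,0,0,0,0,0,45,0,0,0,0,0,0,45,0,0,0,0,0,0,45,0,0,0,0,0,0,31,0,0,0,0,0,0,0,0,0,0])

```text
t: 8.25
eef_pos: [0.4535, 0.2352, 0.0304]
tool_rot: [-0.001, 0.581, 0.814, -0.002]
contact_force: [-0.3, 0.3, 0.3]
gripper_width: 0.498
```

Emit:
drive_tool(series=[-1,0,0,0,0,0,0,-1,0,0,0,0,0,0,-1,0,0,0,0,0,0,-1,0,0,0,0,0,0,-1,0,0,0,0,0,0,-1,0,0,0,0,0,0], force=80)

```text
t: 9.0
eef_pos: [0.4558, 0.2375, 0.0339]
tool_rot: [0.001, 0.581, 0.814, 0.001]
contact_force: [-0.5, -0.7, 6.4]
gripper_width: 0.104
```

Run:
```python
from h import *
st();a=cam('wrist');crop(a,0,0,512,384,1.25,'w3.png')
```

```text
9.0 [0.4558 0.2375 0.0339] [0.0009 0.5808 0.8141 0.0012] [-0.5 -0.7  6.4] 0.10402745809301805
[[-0.325  0.946  0.003]
 [ 0.946  0.325  0.001]
 [-0.     0.003 -1.   ]]
```

View pics/w3.png

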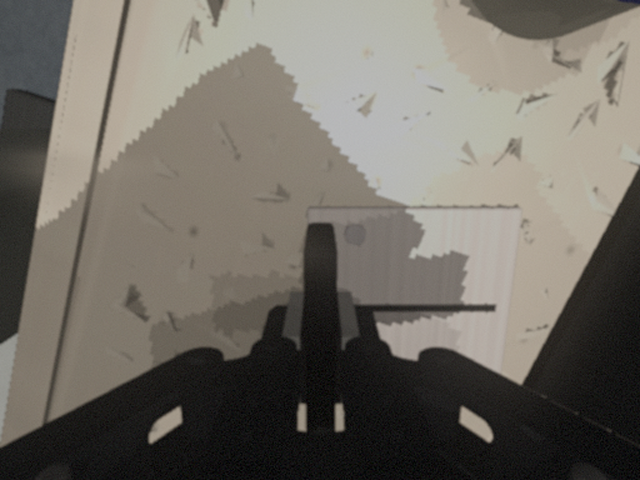

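Run:
```python
from h import *
a=load('wrist'); o=bot.get_obs(); M=R.from_quat(np.roll(o['tool_rot'],-1)).as_matrix()
for n,u,v,z in [('l1',355,308,.004),('l2',495,307,.004),('cornerFL',520,206,.004),('cornerBL',308,207,.004)]:
    print(n,((pix2w(a,u/1.25,v/1.25,z)-o['eef_pos'])@M*1000).round(1), pix2w(a,u/1.25,v/1.25,z).round(4))
crop(a,235,155,425,310,4,'w3c.png')
```

```text
l1 [ 0.1 14.6 30. ] [0.4696 0.2424 0.004 ]
l2 [ 0.5 69.5 30.1] [0.5215 0.2607 0.004 ]
cornerFL [40.6 74.2 30.2] [0.5128 0.3001 0.004 ]
cornerBL [40.3 -3.6 29.9] [0.4394 0.2745 0.004 ]
```

Emit:
drive_tool(series=[-1,0,0,-20,0,0,0,-1,0,0,-40,0,0,0,-1,0,0,-40,0,0,0.07,-1,0,0,-20,0,0,0.07,-1,0,0,0,0,0,0,-1,0,0,0,0,0,0])

```text
t: 9.8
eef_pos: [0.4542, 0.2366, 0.1517]
tool_rot: [0.0, 0.636, 0.772, -0.0]
contact_force: [-0.6, -0.4, -0.5]
gripper_width: 0.103
```

Emit:
drive_tool(series=[-1,-25,-5,0,0,0,0,-1,-45,-9,0,0,0,0,-1,-45,-9,0,0,0,0,-1,-45,-9,0,0,0,0,-1,-45,-9,0,0,0,0,-1,-45,-9,0,0,0,0,-1,-45,-9,0,0,0,0,-1,-45,-9,0,0,0,0,-1,-45,-9,0,0,0,0,-1,-45,-9,0,0,0,0,-1,-45,-9,0,0,0,0,-1,0,0,0,0,0,0])

```text
t: 11.3
eef_pos: [0.4504, -0.2511, 0.1507]
tool_rot: [-0.001, 0.638, 0.77, -0.001]
contact_force: [0.6, 1.0, -1.4]
gripper_width: 0.099
```

Run:
```python
from h import *
st();a=cam('wrist');crop(a,0,0,512,384,1.5,'w4.png')
```

```text
11.3 [ 0.4504 -0.2511  0.1507] [-0.0008  0.6382  0.7698 -0.0008] [ 0.6  1.  -1.4] 0.09872127738666334
[[-0.185  0.983 -0.002]
 [ 0.983  0.185 -0.   ]
 [ 0.    -0.002 -1.   ]]
```

View pics/w4.png

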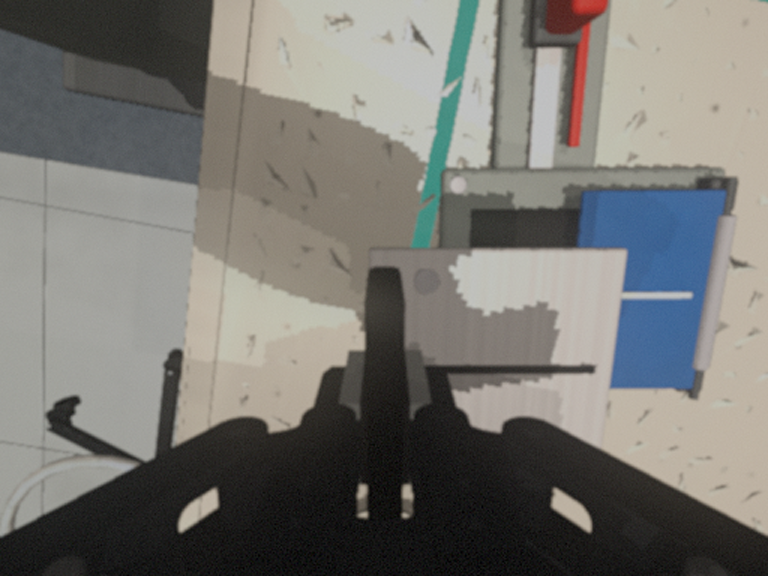

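Run:
```python
from h import *
a=load('wrist'); o=bot.get_obs(); M=R.from_quat(np.roll(o['tool_rot'],-1)).as_matrix()
F=[(-.06,.062,.012),(-.045,.042,.018),(.004,.052,.034),(.076,.052,.03),(.076,-.052,.03)]
P=np.array([(441,170),(471,209),(582,191),(727,189),(694,389)])/1.5
p,r=fit(a,F,P,[.54,-.23,.19]);print(p,r.tolist())
A,B=pix2w(a,622/1.5,296.5/1.5,.03),pix2w(a,692/1.5,295.5/1.5,.03)
print('line',A,B,np.arctan2(*(B-A)[1::-1]))
for n,u,v in [('l1',430,371),('l2',595,369),('FL',627,248),('BL',370,248)]:
    print(n,((pix2w(a,u/1.5,v/1.5,o['eef_pos'][2]-.03)-o['eef_pos'])@M*1000).round(1))
```

```text
[ 0.5376939  -0.23490719  0.19272519] [[-0.9, -0.9], [-0.9, 0.4], [-0.7, 0.0], [1.9, 0.4], [0.6, 0.4]]
line [ 0.56848685 -0.22941531  0.03      ] [ 0.6028275  -0.22236598  0.03      ] 0.2024640073259185
l1 [-2.8 14.9 30. ]
l2 [-2.2 68.7 29.9]
FL [37.8 74.1 29.9]
BL [38.  -4.3 30.1]
```

Emit:
drive_tool(series=[-1,1,2,20,0,0,0,-1,0,0,30,0,0,0,-1,0,0,25,0,0,0,-1,0,0,10,0,0,0,-1,0,0,0,0,0,0,-1,0,0,0,0,0,0,-1,0,0,0,0,0,0,-1,0,0,0,0,0,0])

```text
t: 12.35
eef_pos: [0.4541, -0.2461, 0.0679]
tool_rot: [0.001, 0.636, 0.772, 0.0]
contact_force: [0.3, -0.1, -1.3]
gripper_width: 0.102
```

Run:
```python
from h import *
st();a=cam('wrist');st();crop(a,230,70,512,350,2.1,'w5.png')
```

```text
12.35 [ 0.4541 -0.2461  0.0679] [6.000e-04 6.362e-01 7.716e-01 1.000e-04] [ 0.3 -0.1 -1.3] 0.10204633857093183
[[-0.191  0.982  0.001]
 [ 0.982  0.191 -0.001]
 [-0.001  0.001 -1.   ]]
12.4 [ 0.454  -0.2461  0.0678] [4.000e-04 6.361e-01 7.716e-01 0.000e+00] [ 0.  -0.8 -1.2] 0.10568295843104467
[[-0.191  0.982  0.001]
 [ 0.982  0.191 -0.   ]
 [-0.001  0.001 -1.   ]]
```

View pics/w5.png

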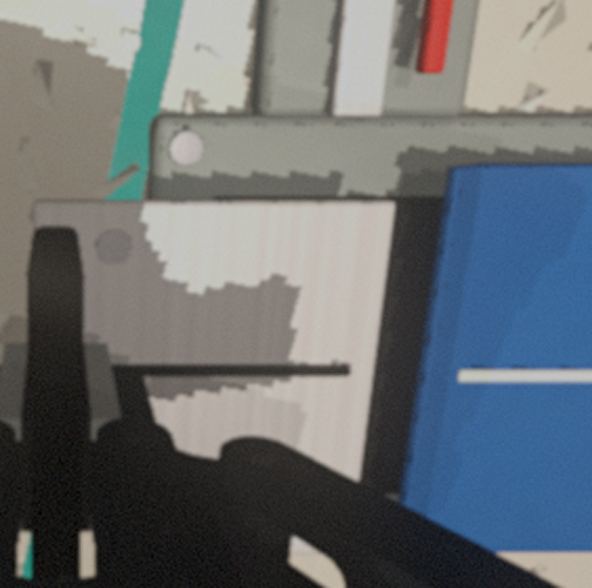

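Run:
```python
from h import *
a=load('wrist'); o=bot.get_obs(); M=R.from_quat(np.roll(o['tool_rot'],-1)).as_matrix()
f=lambda u,v,z:((pix2w(a,u/2.1+230-.3,v/2.1+70-.3,z)-o['eef_pos'])@M*1000).round(1)
for n,u,v,z in [('sl1',130,370,.038),('sl2',345,370,.038),('FL',395,202,.038),('BL',33,202,.038),('fl1',460,376,.03),('fl2',590,377,.03),('lipL',450,167,.034),('baseTL',152,117,.012)]: print(n,f(u,v,z))
for p in [(.5387,-.2338,.194),(.5377,-.2349,.193)]:
  for q in [(.004,.052),(0.03,0),(-.06,.062)]: print(((np.r_[w(p,*q),o['eef_pos'][2]]-o['eef_pos'])@M*1000).round(1))
```

```text
sl1 [ 0.5 18.3 29.8]
sl2 [ 0.5 68.5 29.8]
FL [40.2 75.  29.8]
BL [40.2 -4.  29.7]
fl1 [ -4.7 100.6  37.8]
fl2 [ -4.9 132.7  37.8]
lipL [47.4 88.1 33.8]
baseTL [56.8 24.8 55.7]
[47.9 89.4  0. ]
[-4.000e+00  1.155e+02  1.000e-01]
[57.8 25.4 -0. ]
[47.  88.3  0. ]
[-4.900e+00  1.143e+02  1.000e-01]
[57.  24.3 -0. ]
```

Emit:
drive_tool(series=[-1,-5,0,0,0,0,0,-1,0,0,7,0,0,0,-1,0,0,7,0,0,0,-1,0,0,0,0,0,0,-1,0,0,0,0,0,0,-1,0,0,0,0,0,0])

```text
t: 13.15
eef_pos: [0.4548, -0.2507, 0.0534]
tool_rot: [0.0, 0.636, 0.772, 0.0]
contact_force: [-0.6, -0.8, -0.8]
gripper_width: 0.102
```

Run:
```python
from h import *
st()
```

```text
13.15 [ 0.4548 -0.2507  0.0534] [0.     0.636  0.7717 0.    ] [-0.6 -0.8 -0.8] 0.10233920304483643
[[-0.191  0.982  0.   ]
 [ 0.982  0.191  0.   ]
 [-0.     0.    -1.   ]]
```

Emit:
drive_tool(series=[-1,0,6,0,0,0,0,-1,0,6,0,0,0,0,-1,0,6,0,0,0,0,-1,0,6,0,0,0,0,-1,0,6,0,0,0,0,-1,0,0,0,0,0,0,-1,0,0,0,0,0,0])

```text
t: 14.02
eef_pos: [0.4839, -0.2451, 0.0532]
tool_rot: [-0.0, 0.636, 0.772, -0.0]
contact_force: [0.7, 0.2, -0.7]
gripper_width: 0.101
```

Run:
```python
from h import *
st();a=cam('wrist');crop(a,230,70,512,350,2.1,'w6.png')
```

```text
14.025 [ 0.4839 -0.2451  0.0532] [-2.000e-04  6.361e-01  7.716e-01 -1.000e-04] [ 0.7  0.2 -0.7] 0.10109610511747881
[[-0.191  0.982 -0.   ]
 [ 0.982  0.191  0.   ]
 [ 0.    -0.    -1.   ]]
```

View pics/w6.png

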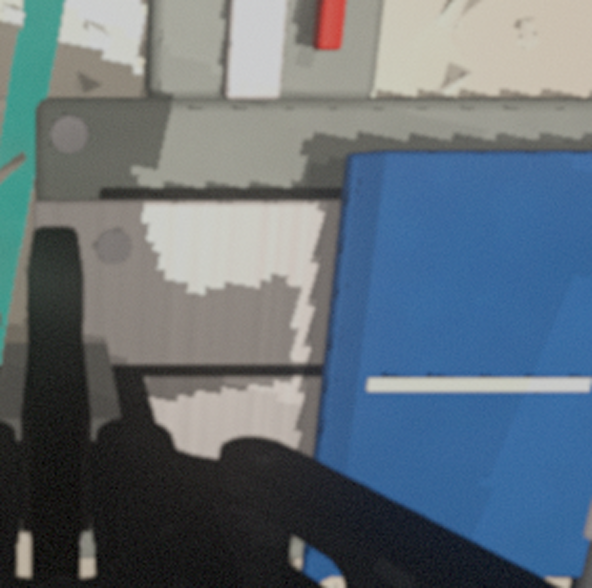

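Run:
```python
from h import *
a=load('wrist'); o=bot.get_obs(); M=R.from_quat(np.roll(o['tool_rot'],-1)).as_matrix()
f=lambda u,v,z:((pix2w(a,u/2.1+230-.3,v/2.1+70-.3,z)-o['eef_pos'])@M*1000).round(1)
for n,u,v,z in [('sl1',130,370,.023),('sl2',320,370,.023),('legL',200,200,.023),('bedL',250,188,.018),('fl1',370,384,.03),('fl2',590,385,.03),('lipL',350,155,.034),('baseTL',37,101,.012)]: print(n,f(u,v,z))
```

```text
sl1 [ 0.4 18.3 30.2]
sl2 [ 0.5 62.7 30.2]
legL [40.7 32.4 30.2]
bedL [42.5 44.6 35.2]
fl1 [ 0.2 71.4 23.2]
fl2 [  0.  120.7  23.2]
lipL [51.7 59.5 19.2]
baseTL [61.3 -3.3 41.2]
```

Emit:
drive_tool(series=[-1,0,6,0,0,0,0,-1,0,6,0,0,0,0,-1,0,5,0,0,0,0,-1,0,2,0,0,0,0,-1,0,2,0,0,0,0,-1,0,1,0,0,0,0,-1,0,0,0,0,0,0,-1,0,0,0,0,0,0])

```text
t: 15.08
eef_pos: [0.5038, -0.2412, 0.0529]
tool_rot: [-0.001, 0.636, 0.771, -0.001]
contact_force: [-5.0, 0.8, 2.1]
gripper_width: 0.096
```

Emit:
drive_tool(series=[-1,0,0,1,0,0,0,-1,0,0,1,0,0,0,-1,0,0,1,0,0,0,-1,0,0,1,0,0,0,-1,0,0,1,0,0,0,-1,0,0,0,0,0,0,-1,0,0,0,0,0,0])

```text
t: 15.95
eef_pos: [0.5038, -0.2413, 0.0486]
tool_rot: [-0.001, 0.636, 0.771, -0.001]
contact_force: [-8.5, 0.4, 9.7]
gripper_width: 0.099
```

Run:
```python
from h import *
st();a=cam('wrist');b=cam('scene')
A=cv2.resize(a['pixels'][70:350,230:512],(500,496),interpolation=cv2.INTER_CUBIC)
B=cv2.resize(b['pixels'][150:220,270:350],(300,262),interpolation=cv2.INTER_CUBIC)
c=cam('top');C=cv2.resize(c['pixels'][155:217,285:365],(300,234),interpolation=cv2.INTER_CUBIC)
cv2.imwrite('pics/w7.png',np.hstack([A,np.vstack([B,C])]))
```

```text
15.95 [ 0.5038 -0.2413  0.0486] [-0.0012  0.6364  0.7713 -0.0014] [-8.5  0.4  9.7] 0.09872292853144675
[[-0.19   0.982 -0.004]
 [ 0.982  0.19  -0.001]
 [ 0.    -0.004 -1.   ]]
```

View pics/w7.png

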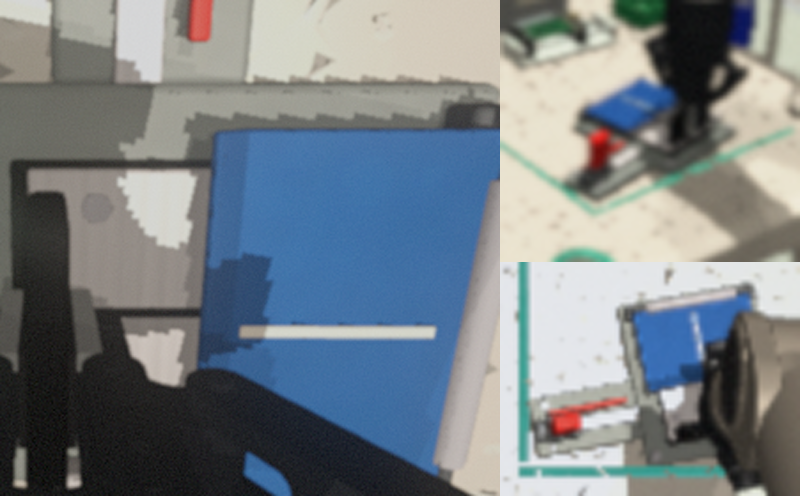

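Run:
```python
from h import *
a=load('wrist'); o=bot.get_obs(); M=R.from_quat(np.roll(o['tool_rot'],-1)).as_matrix(); k=500/282
f=lambda u,v,z:((pix2w(a,u/k+230-.3,v/k+70-.3,z)-o['eef_pos'])@M*1000).round(1)
for n,u,v,z in [('sl1',110,312,.0187),('sl2',195,313,.0187),('legBL',28,168,.0187),('bedBL',13,161,.015),('fl1',242,332,.03),('fl2',434,332,.03),('lipL',217,131,.034)]: print(n,f(u,v,z))
```

```text
sl1 [ 0.7 18.2 29.9]
sl2 [ 0.4 41.7 29.8]
legBL [40.9 -4.1 30. ]
bedBL [42.1 -8.2 33.7]
fl1 [ 0.2 51.1 18.4]
fl2 [  0.3 100.4  18.3]
lipL [52.2 39.5 14.5]
```

The checks agree: the edge is at fixture x of about 39.5 mm, centred within 0.5 mm, with the bed about 3.3 mm down. I'm handing in.

Run:
```python
from h import *
bot.hand_in(); st()
```

```text
the job is handed in; nothing more can be done
the job is handed in; nothing more can be done
```

I slid the transport lock to its end stop, then gripped the aluminium strip by its black bar and tucked its front edge under the lap plate against the stop. I pressed it down and handed in at about 16 s, still gripping. `hand_in` gave no verdict.

Last checks before hand-in:
- **Lock:** it moved about 59 mm and met about 8 N at the end. The pictures show the blade clear of the mouth.
- **Strip position:** the front edge is at about fixture x 39.5 mm (stop at 40), about 0.3 mm off centre, and square and flat as far as I could measure.
- **Press and grip:** the tool reads 9.7 N upward from the bed and 8.5 N back from the stop. The grip is set to 80 N. The bed is about 3.3 mm down, worked out from the tool height.
- **Lap plate:** it looks down in the last wrist and scene pictures. I judged this by eye and did not measure its angle.
- **Bystanders:** the path kept clear of the jar, tape and dish, but I did not measure them afterwards.

One disagreement: the first top-view fit gave the fixture's yaw as 0.168 rad, while the wrist views gave about 0.194 rad. I used the wrist value. A measurement taken while the arm was still moving was about 2 to 3 mm off, so I repeated it once the arm had settled.

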